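# Close and bolt down the vacuum manifold

## Robot

A 6-joint arm with a two-finger parallel gripper is mounted at the origin on a cart in front of the work surface, level with it; the furniture and walls round the work are solid. World frame = base frame: x ahead of the robot, y to its left, z up, the work surface at z = 0. Lengths are in mm, angles in degrees, forces in N, time in s.
With the tool pointing down it reaches from about 300 to 750 mm from the base axis. Payload 8.5 kg.
Tool frame: the origin (TCP) lies at the very end of the fingers, on their centre line; the grasp point (between the pads) lies arm.grip_point_offset behind it (arm.grip_point_offset is the distance from the TCP to the grasp point, in mm); z points along the fingers, y is the line along which they close (so a half turn about z gives the same grasp; the last joint's range is limited). The gripper opens to 85 mm and grips with 20 to 120 N. Pads are 22 mm wide; open, the fingers measure 114 mm over their backs; the gripper's body (76 mm by 85 mm) begins 54 mm behind the grasp point. The pads swing forward as they close: fully open they stand 13 mm farther back than shut.
Start: joints at [61.175, 21.807, 74.336, -0, 83.858, -12.336], TCP at [156.105, 527.363, 231.322] pointing down, gripper open.
Joint ranges: [-178.18, 178.18], [-50.72, 133.34], [12.68, 142.11], [-81.47, 261.47], [9.98, 163.14], [-165.26, 165.26]. Speed limits (degrees/s): [136.94, 136.94, 180, 180, 180, 180].

## Interface

Orientations are given as a 3x3 rotation matrix whose columns are the frame's x, y, z axes.
In Python, from rig import telemetry, vision, arm gives the robot as it stands.
- The arm moves only by the shell command python3 -m handwheel 'ROWS' [FORCE]. ROWS is a JSON object of lists of equal length, an entry for each row: "travel": the shift along the tool's x, y, z each as a share of 0.2 m, from -1 to 1, a list of three; "turn": the turn, a rotation vector about the tool's x, y, z each as a share of 120 degrees, from -1 to 1, a list of three; "jaw": the opening, from 0 (shut) to 1 (fully open). In form: {"travel": [[tx, ty, tz], ...], "turn": [[wx, wy, wz], ...], "jaw": [jaw, ...]}. A call has exactly 5 rows; each row is the pose to reach, as a shift and turn from the pose commanded when the call began, along the tool's axes at that moment; what a row does not reach only later rows make up. A row lasts 1/12 s, in which the tool goes at most 41.7 mm and 7.16 degrees, less where a joint would pass 70% of its speed; a pose out of reach is approached as far as the arm can. A call with a number of a shift or a turn outside -1 to 1 is refused whole. A call with a gripper value outside its range is refused whole. The fingers move at their own pace and stop on an object; FORCE is the grip in N (left out, the last holds). Time passes only in rows, so rows that repeat a pose let the fingers close, or fill a call up. It gives the time, the measured TCP pose, the force, the opening and the grip force at its end, in the units of the state.
- telemetry.read_state(): the state, without advancing time (a new reading comes with each control period).
- vision.get_image(name): name is "scene" or "top"; returns a dict with "color" (400x640x3 uint8, red, green, blue), "fx", "fy", "cx", "cy" (pixels), "k1" (the pictures are not rectified: a ray, as slopes to the right and down, at radius r is drawn at 1 + k1 r^2 times it, then the intrinsics apply), "R" (3x3) and "t" (3): a world point X has camera coordinates R X + t. Camera axes: x right, y down, z forward; pixel columns grow to the right and rows downward; lengths in mm; the calibration is good to about 2 mm. A picture is of the moment at which its call begins. There is no depth.
- arm.finish_job(): hands the job in; it is judged then, once.
The state is a dict: "time_s": time; "joints": joint angles; "joint_velocities": joint speeds; "joint_efforts": joint torques, N m; "tcp_pos": TCP position; "orientation": TCP orientation; "wrist_force": force on the tool from outside, world axes, zero at the start; "torque": the same for the moment, N m; "finger_gap": opening from 0.0 (shut) to 1.0 (fully open); "gripper_force": force on a finger pad.
Only numpy, scipy, OpenCV 4.12 (cv2) and the standard library are available. Lean on these libraries where they do the work, as an engineer would, in place of code of your own. Each camera call takes 0.05 s, during which the arm holds its last target. There are 200 camera calls.

## Task

Shut the blue lid of the vacuum manifold without slamming it, then screw its three captive bolts home one after another, each clockwise to its end stop (its red end pointing straight to the front): first the front middle one, then the left, then the right. Leave the timer and the dropper bottle behind it where they are, the bottle standing.

Things in the scene. Friction and masses are not known exactly. Their poses are not given: they have to be found in the camera images.
- manifold: fixed aluminium vacuum manifold, 180 (x) x 250 (y) mm, 47 mm high, with a white well plate sunk in its middle and a blue lid hinged along its back; origin under its centre on the bench, -x is its front (the side toward the robot, turned up to 0.35 rad), +y its left seen from the robot, z up
- lid_hinge (a point): middle of the lid's hinge axis, on the manifold's back edge: 96 mm behind the manifold's centre, 54 mm above the bench; the axis runs along the manifold's y
- lid (a joint): lid angle, rad: 0 = shut and flat on the manifold (its stop), up to 1.2 = raised; starts raised 0.5 to 1.0. A stiff hinge (0.8 N m of friction) holds it where it is left. The blue lid is a 12 mm plate, 250 mm wide, with a clear window, its top 60 mm above the bench when shut
- lid_tab (a point): middle of the upper face of the black ribbed press tab (70 mm wide, sticking out about 40 mm from the middle of the lid's front edge): 212 mm from the hinge axis, 6 mm above the lid's mid plane; moves with the lid, its z axis is the lid's upward normal. Pressing here along the arc round the hinge shuts the lid; about 2 N moves it
- bolt_front (a joint): angle of the front middle captive bolt, rad: grows as the knob is turned clockwise seen from above; end stop (home) at 1.5, lower stop at 0, starts 0.05 to 0.6; friction 0.1 N m, stays where left. At home the red end of the bar points straight to the manifold's front (-x), at a white tick on the lid
- bolt_front_grip (a point): grip point of the front middle bolt's knob, on its axis: a bar 58 mm long, 14 mm wide, 25 mm tall (black, one end red) on a 26 mm steel hub. With the lid shut it is 62 mm in front of the manifold's centre, 89 mm above the bench, 29 mm above the lid's surface; bar from 14 mm below to 11 mm above it. x axis: along the bar to its red end; z: the turning axis, up
- bolt_left (a joint): angle of the left captive bolt, rad: grows as the knob is turned clockwise seen from above; end stop (home) at 1.5, lower stop at 0, starts 0.05 to 0.6; friction 0.1 N m, stays where left. At home the red end of the bar points straight to the manifold's front (-x), at a white tick on the lid
- bolt_left_grip (a point): grip point of the left bolt's knob, on its axis: a bar 58 mm long, 14 mm wide, 25 mm tall (black, one end red) on a 26 mm steel hub. With the lid shut it is 96 mm to the left (+y) of the manifold's centre, 89 mm above the bench, 29 mm above the lid's surface; bar from 14 mm below to 11 mm above it. x axis: along the bar to its red end; z: the turning axis, up
- bolt_right (a joint): angle of the right captive bolt, rad: grows as the knob is turned clockwise seen from above; end stop (home) at 1.5, lower stop at 0, starts 0.05 to 0.6; friction 0.1 N m, stays where left. At home the red end of the bar points straight to the manifold's front (-x), at a white tick on the lid
- bolt_right_grip (a point): grip point of the right bolt's knob, on its axis: a bar 58 mm long, 14 mm wide, 25 mm tall (black, one end red) on a 26 mm steel hub. With the lid shut it is 96 mm to the right (-y) of the manifold's centre, 89 mm above the bench, 29 mm above the lid's surface; bar from 14 mm below to 11 mm above it. x axis: along the bar to its red end; z: the turning axis, up
- timer: loose white kitchen timer, 62 x 62 x 17 mm, lying behind the manifold; leave it alone; origin under its centre
- dropper: loose dropper bottle with an orange cap, 27 mm across, 84 mm tall, standing behind the manifold; leave it alone; origin under its centre

How it is judged (in metres and radians):
On the way, in this order (a step that is already met when the one before it is completed fails the run):
1. the lid is shut (value of joint lid below 0.04 rad), for 0.2 s.
2. the front bolt is at its end stop, the lid shut (value of joint lid below 0.04 rad and value of joint bolt_front above 1.4 rad), for 0.2 s.
3. the left bolt is at its end stop, the lid shut (value of joint lid below 0.04 rad and value of joint bolt_left above 1.4 rad), for 0.2 s.
4. the right bolt is at its end stop, the lid shut (value of joint lid below 0.04 rad and value of joint bolt_right above 1.4 rad), for 0.2 s.
At the end, for the whole second after the job is handed in: the lid is shut (within 0.04 rad), all three bolts are within 0.1 rad of their end stops, and the dropper bottle still stands, it and the timer within 30 mm of where they were (all of step 4 and value of joint each of bolt_front, bolt_left above 1.4 rad and angle between dropper's own z axis and vertical below 0.2 rad and distance of each of timer, dropper from where it was at the start of the episode below 0.03 m); the robot touches nothing.
It fails at once if the lid is slammed (faster than 2.5 rad/s) (velocity of joint lid below -2.5 rad/s).
It fails at once if the timer is shoved more than 30 mm (distance of timer from where it was at the start of the episode above 0.03 m).
It fails at once if the dropper bottle is shoved more than 30 mm or knocked over (distance of dropper from where it was at the start of the episode above 0.03 m or angle between dropper's own z axis and vertical above 0.5 rad).
It also fails if it takes over 64 s, if anything falls off the work surface, if the arm or the gripper's body presses on something with over 40 N, if the wrist force passes 120 N, or if a joint passes its speed limit or range.

## Working session

There is one attempt and no reset: what is moved stays moved. The work goes in short steps, Python scripts to look and compute and a shell command to move; the robot and the scene stay as the last step left them, time stands still between calls to the robot, and variables do not carry over. Pictures are saved under pics/ and viewed, at most 10 in all, crops included, and the job is handed in when it is done.

```bash
ls; mkdir -p pics
python3 - <<'E'
from rig import telemetry, vision, arm
import cv2,numpy as np
s=telemetry.read_state();print(s['time_s'],s['tcp_pos'],np.round(s['orientation'],3),arm.grip_point_offset,s['finger_gap'])
for n in("scene","top"):
    d=vision.get_image(n);cv2.imwrite(f"pics/{n}0.png",d["color"][:,:,::-1]);print(n,d['fx'],d['cx'],d['cy'],d['k1'],np.round(d['R'],3).tolist(),d['t'])
E
```

```text
pics
0.0 [155.97408717 527.10564677 230.70736805] [[-0.959  0.284 -0.001]
 [ 0.284  0.959 -0.001]
 [ 0.    -0.001 -1.   ]] 18.700000000000003 0.9968320510981449
scene 402.59608389058764 315.27943339151824 193.1425830289914 0.016459343309304913 [[0.497, -0.868, -0.019], [-0.407, -0.214, -0.888], [0.767, 0.449, -0.459]] [-161.08054256  371.28115015  344.06964101]
top 503.16380194259085 318.8472177109544 190.83830089797738 -0.12245262445989369 [[-0.021, -1.0, -0.004], [-0.997, 0.022, -0.078], [0.079, 0.002, -0.997]] [187.05425357 596.22418582 904.87426797]
```

View pics/scene0.png

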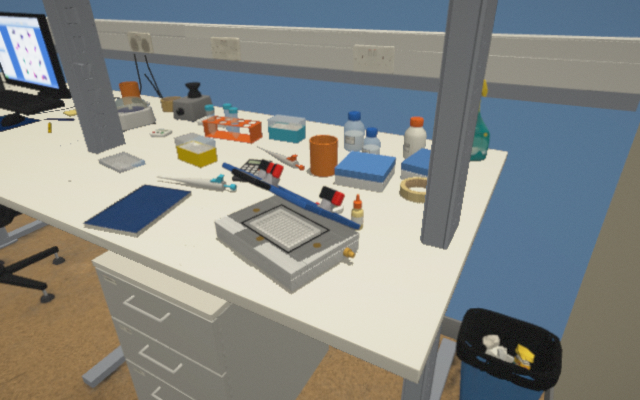

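View pics/top0.png

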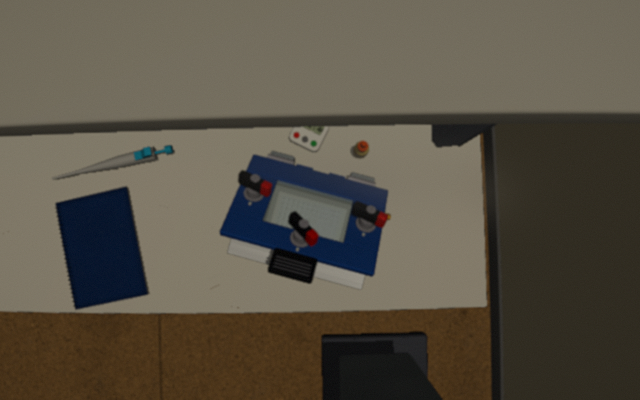

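The scene view shows the manifold at about (290,235) with the lid raised, seen edge-on from (225,166) to (357,225). The top view shows the lid with corners (255,157), (387,185), (373,272), (221,234), the tab at (292,265), the timer at (309,137) and the bottle at (361,149). I'll zoom in on both.

```bash
cat > h.py <<'E'
import cv2,numpy as np
from rig import telemetry, vision, arm
def cam(n):
    d=vision.get_image(n); d['name']=n; return d
def rays(d,px):
    # undistort: OpenCV's k1 model
    K=np.array([[d['fx'],0,d['cx']],[0,d['fy'],d['cy']],[0,0,1.]])
    u=cv2.undistortPoints(np.array(px,float).reshape(-1,1,2),K,np.array([d['k1'],0,0,0])).reshape(-1,2)
    R=np.array(d['R']);c=-R.T@np.array(d['t'])
    v=np.c_[u,np.ones(len(u))]@R
    return c,v/np.linalg.norm(v,axis=1)[:,None]
def plane(d,px,z):
    c,v=rays(d,px); return c+v*((z-c[2])/v[:,2])[:,None]
def tri(d1,p1,d2,p2):
    c1,v1=rays(d1,p1);c2,v2=rays(d2,p2);out=[]
    for a,b in zip(v1,v2):
        A=np.c_[a,-b];s=np.linalg.lstsq(A,c2-c1,rcond=None)[0]
        x,y=c1+s[0]*a,c2+s[1]*b; out.append([*((x+y)/2),np.linalg.norm(x-y)])
    return np.array(out)
def proj(d,X):
    K=np.array([[d['fx'],0,d['cx']],[0,d['fy'],d['cy']],[0,0,1.]])
    return cv2.projectPoints(np.array(X,float).reshape(-1,1,3),cv2.Rodrigues(np.array(d['R']))[0],np.array(d['t'],float),K,np.array([d['k1'],0,0,0]))[0].reshape(-1,2)
E
python3 - <<'E'
from h import *
a=cv2.imread("pics/scene0.png")[145:295,205:375];b=cv2.imread("pics/top0.png")[115:300,210:400]
f=lambda i,k,g:cv2.resize(np.clip(i*g,0,255).astype(np.uint8),None,fx=k,fy=k,interpolation=cv2.INTER_CUBIC)
cv2.imwrite("pics/s1.png",f(a,4,1));cv2.imwrite("pics/t1.png",f(b,3.2,1.8))
for n in("scene","top"):
    d=vision.get_image(n);print(-np.array(d['R']).T@d['t'])
E
```

```text
[ -32.76123548 -214.72430553  484.76873412]
[527.16559419 172.38382042 949.55266791]
```

View pics/s1.png

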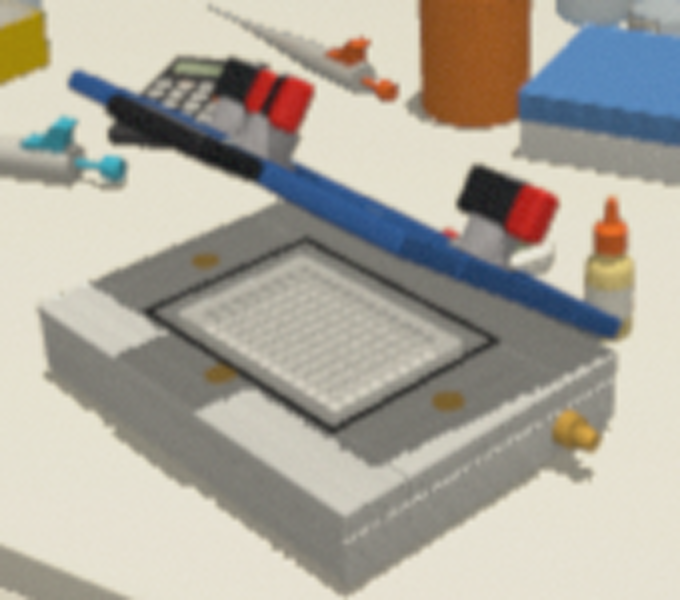

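View pics/t1.png

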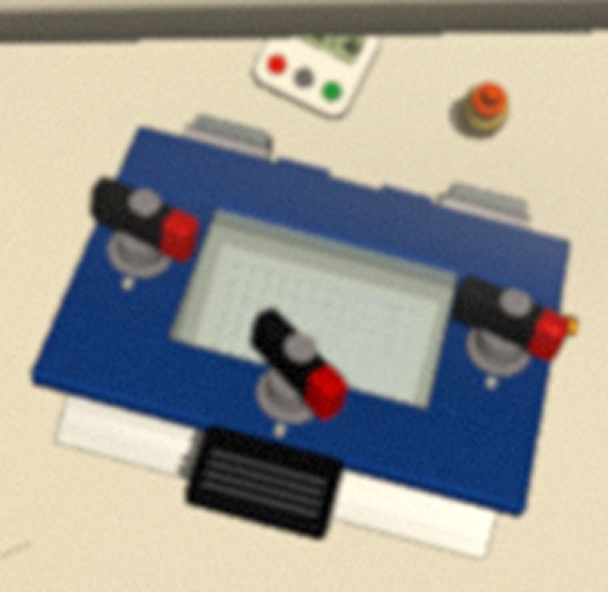

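The crops are sharp. In the scene crop, the manifold's front-right top corner is at (347,515), front-left at (40,305) and back-right at (615,355), with lid front corners at (72,75) and (620,330). In the top crop, the manifold's front corners are at (57,440) and (487,555), lid front corners at (33,378) and (523,513), and tab corners at (187,503) and (325,537).

Run:
```python
from h import *
np.set_printoptions(precision=1,suppress=True)
S=cam("scene");T=cam("top")
s=lambda p:np.array(p)/4+[205,145]
t=lambda p:np.array(p)/3.2+[210,115]
print(tri(S,s([(40,305),(347,515),(72,75),(620,330)]),T,t([(57,440),(487,555),(34,376),(523,513)])))
print("bench corner",plane(S,s([(345,592)]),0))
FL,FR=plane(T,t([(57,440),(487,555)]),47)
FL2,FR2,BR=plane(S,s([(40,305),(347,515),(615,355)]),47)
print(FL,FR,FL2,FR2,BR)
fl,fr=(FL+FL2)/2,(FR+FR2)/2
ym=(fl-fr)[:2];L=np.linalg.norm(ym);ym/=L;xm=np.array([ym[1],-ym[0]])
yaw=np.arctan2(xm[1],xm[0]);c=((fl+fr)/2)[:2]+90*xm
print("len",L,"yaw",yaw,np.degrees(yaw),"centre",c)
np.savez("m.npz",c=c,yaw=yaw)
# lid angle: front-edge: triangulated
for p in tri(S,s([(72,75),(620,330)]),T,t([(34,376),(523,513)]))[:,:3]:
    r=(p[:2]-c)@xm; q=(p[:2]-c)@ym; print(r,q,p[2],"ang",np.arctan2(p[2]-54,96-r),np.hypot(p[2]-54,96-r))
for a in(.5,.6,.7,.8,.9,1.0):
    P=np.array([96-212*np.cos(a)-6*-np.sin(a)*-1,0]);z=54+212*np.sin(a)+6*np.cos(a)
    # normal tilts back (+x)
    x=96-212*np.cos(a)+6*np.sin(a)
    X=np.r_[c+x*xm,z]; print(a,X,(proj(T,X)-[210,115])*3.2,(proj(S,X)-[205,145])*4)
```

```text
[[491.2 339.8  44.3   1.3]
 [421.7 100.9  44.7   0.8]
 [527.  328.9 164.8   0.1]
 [470.8  47.4 125.9  89.4]]
bench corner [[422.1 105.    0. ]]
[490.9 339.8  47. ] [422.2 100.7  47. ] [488.2 335.7  47. ] [419.1  99.5  47. ] [586.6  50.2  47. ]
len 247.43976457859767 yaw -0.282161544278167 -16.16666562803267 centre [541.6 193.9]
-51.56336383175299 125.60728827203523 164.7877141488796 ang 0.6440005199929795 184.52334256585576
-27.135835707075053 -160.39416172173213 125.89236167116667 ang 0.5284568498756866 142.58662525614952
0.5 [457.8 218.2 160.9] [[263.3 513.8]] [[158.7 182.4]]
0.6 [469.  214.9 178.7] [[267.5 493.5]] [[176.3 138.4]]
0.7 [481.7 211.2 195.2] [[273.  468.6]] [[197.2  95.7]]
0.8 [496.  207.1 210.3] [[279.8 439.1]] [[221.2  55. ]]
0.9 [511.7 202.5 223.8] [[287.9 405.2]] [[247.9  17. ]]
1.0 [528.6 197.6 235.6] [[297.1 367.3]] [[276.7 -17.8]]
```

The manifold is at about (542,194), yaw -16.2°, and the lid is raised about 0.63 rad. The tool already lines up with the manifold: tool x points to its front, tool y to its left. I'll move above the tab and shut the jaw on the way.

```bash
python3 -m handwheel '{"travel":[[-0.1,-0.05,0],[-0.27,-0.14,0],[-0.45,-0.24,0],[-0.6,-0.32,0],[-0.66,-0.35,0]],"turn":[[0,0,0],[0,0,0],[0,0,0],[0,0,0],[0,0,0]],"jaw":[0,0,0,0,0]}' 40
python3 -m handwheel '{"travel":[[-0.1,-0.05,0],[-0.27,-0.14,0],[-0.45,-0.24,0],[-0.6,-0.32,0],[-0.66,-0.35,0]],"turn":[[0,0,0],[0,0,0],[0,0,0],[0,0,0],[0,0,0]],"jaw":[0,0,0,0,0]}'
python3 -m handwheel '{"travel":[[-0.1,-0.05,0],[-0.27,-0.14,0],[-0.45,-0.24,0],[-0.6,-0.32,0],[-0.64,-0.35,0]],"turn":[[0,0,0],[0,0,0],[0,0,0],[0,0,0],[0,0,0]],"jaw":[0,0,0,0,0]}'
python3 - <<'E'
from h import *
np.set_printoptions(precision=3,suppress=True)
d=cam("top");cv2.imwrite("pics/t2.png",cv2.resize(np.clip(d["color"][115:300,210:400,::-1]*1.8,0,255).astype(np.uint8),None,fx=3.2,fy=3.2))
s=telemetry.read_state();print(s['time_s'],s['tcp_pos'],s['orientation'],s['wrist_force'])
xm=np.array([np.cos(-.2822),np.sin(-.2822)]);c=np.array([542.3,194.5])
R=np.array(s['orientation']);p=s['tcp_pos']
for a in np.arange(.66,-.02,-.06):
    X=np.r_[c+(96-212*np.cos(a)+6*np.sin(a))*xm,54+212*np.sin(a)+6*np.cos(a)]
    print(round(a,2),X,(R.T@(X-p))/200)
E
```

```text
time_s: 0.72
tcp_pos: [265.0, 420.3, 231.4]
orientation: [[-0.958, 0.286, 0.001], [0.286, 0.958, -0.001], [-0.001, -0.001, -1.0]]
wrist_force: [1.3, 0.3, 0.1]
finger_gap: 0.3
gripper_force: 0.0
time_s: 1.13
tcp_pos: [372.0, 315.6, 231.3]
orientation: [[-0.958, 0.287, 0.001], [0.287, 0.958, -0.001], [-0.001, -0.0, -1.0]]
wrist_force: [-0.8, 0.7, 0.2]
finger_gap: -0.004
gripper_force: 0.0
time_s: 1.55
tcp_pos: [475.3, 211.7, 231.0]
orientation: [[-0.958, 0.287, 0.001], [0.287, 0.958, -0.001], [-0.001, -0.001, -1.0]]
wrist_force: [-0.3, -0.5, -0.1]
finger_gap: 0.003
gripper_force: 0.0
1.6 [474.774 211.857 230.877] [[-0.958  0.288  0.   ]
 [ 0.288  0.958 -0.001]
 [-0.    -0.001 -1.   ]] [ 0.074 -0.939 -0.081]
0.66 [477.182 213.38  188.721] [-0.009  0.011  0.211]
0.6 [469.706 215.548 178.656] [0.03  0.011 0.261]
0.54 [462.824 217.543 168.143] [0.066 0.01  0.314]
0.48 [456.559 219.36  157.219] [0.098 0.01  0.368]
0.42 [450.934 220.99  145.924] [0.127 0.01  0.425]
0.36 [445.971 222.429 134.298] [0.153 0.01  0.483]
0.3 [441.685 223.672 122.382] [0.176 0.009 0.542]
0.24 [438.094 224.713 110.221] [0.194 0.009 0.603]
0.18 [435.21  225.55   97.857] [0.209 0.009 0.665]
0.12 [433.042 226.178  85.336] [0.221 0.009 0.728]
0.06 [431.6   226.596  72.702] [0.228 0.009 0.791]
0.0 [430.888 226.802  60.   ] [0.232 0.009 0.854]
```

View pics/t2.png

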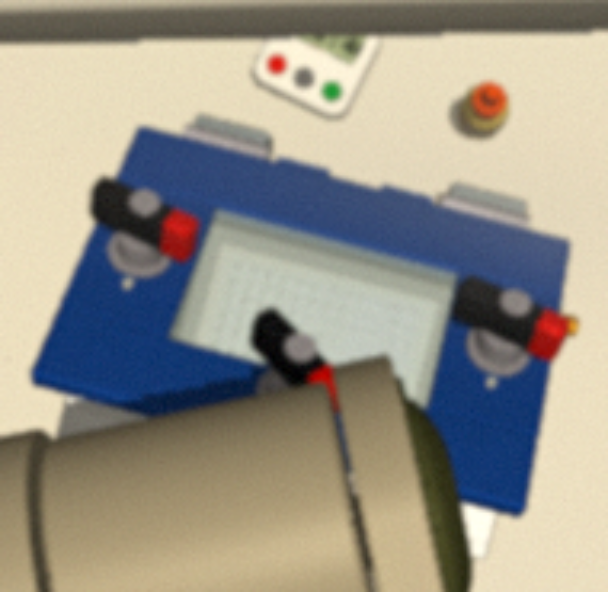

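```bash
python3 -m handwheel '{"travel":[[0,0,0.05],[0,0.01,0.1],[0,0.01,0.15],[0,0.01,0.18],[0,0.01,0.2]],"turn":[[0,0,0],[0,0,0],[0,0,0],[0,0,0],[0,0,0]],"jaw":[0,0,0,0,0]}'|grep -E 'pos|wrist'
python3 -m handwheel '{"travel":[[0.01,0,0.035],[0.03,0,0.06],[0.05,0,0.085],[0.065,0,0.115],[0.083,0,0.14]],"turn":[[0,0,0],[0,0,0],[0,0,0],[0,0,0],[0,0,0]],"jaw":[0,0,0,0,0]}'|grep -E 'pos|wrist'
python3 -m handwheel '{"travel":[[0.015,0,0.028],[0.03,0,0.056],[0.044,0,0.085],[0.057,0,0.114],[0.07,0,0.143]],"turn":[[0,0,0],[0,0,0],[0,0,0],[0,0,0],[0,0,0]],"jaw":[0,0,0,0,0]}'|grep -E 'pos|wrist'
```

```text
tcp_pos: [472.1, 217.4, 190.5]
wrist_force: [-0.4, 1.0, 1.9]
tcp_pos: [456.6, 221.5, 162.8]
wrist_force: [1.0, -0.4, 0.2]
tcp_pos: [443.4, 225.4, 134.1]
wrist_force: [0.5, -1.0, 0.4]
```

```bash
python3 -m handwheel '{"travel":[[0.012,0,0.03],[0.023,0,0.06],[0.032,0,0.09],[0.041,0,0.12],[0.05,0,0.15]],"turn":[[0,0,0],[0,0,0],[0,0,0],[0,0,0],[0,0,0]],"jaw":[0,0,0,0,0]}'|grep -E 'pos|wrist'
python3 -m handwheel '{"travel":[[0.007,0,0.03],[0.013,0,0.06],[0.018,0,0.09],[0.022,0,0.12],[0.025,0,0.15]],"turn":[[0,0,0],[0,0,0],[0,0,0],[0,0,0],[0,0,0]],"jaw":[0,0,0,0,0]}'|grep -E 'pos|wrist'
python3 -m handwheel '{"travel":[[0.003,0,0.02],[0.004,0,0.04],[0.005,0,0.06],[0.005,0,0.07],[0.005,0,0.075]],"turn":[[0,0,0],[0,0,0],[0,0,0],[0,0,0],[0,0,0]],"jaw":[0,0,0,0,0]}'|grep -E 'pos|wrist'
python3 - <<'E'
from h import *
d=cam("scene");cv2.imwrite("pics/s3.png",cv2.resize(d["color"][145:295,195:375,::-1],None,fx=4,fy=4,interpolation=cv2.INTER_CUBIC))
E
```

```text
tcp_pos: [433.9, 228.2, 104.1]
wrist_force: [1.4, -0.7, 1.1]
tcp_pos: [429.1, 229.6, 74.1]
wrist_force: [0.2, -0.1, 0.3]
tcp_pos: [428.1, 229.9, 59.9]
wrist_force: [-5.3, -1.4, 16.2]
```

View pics/s3.png

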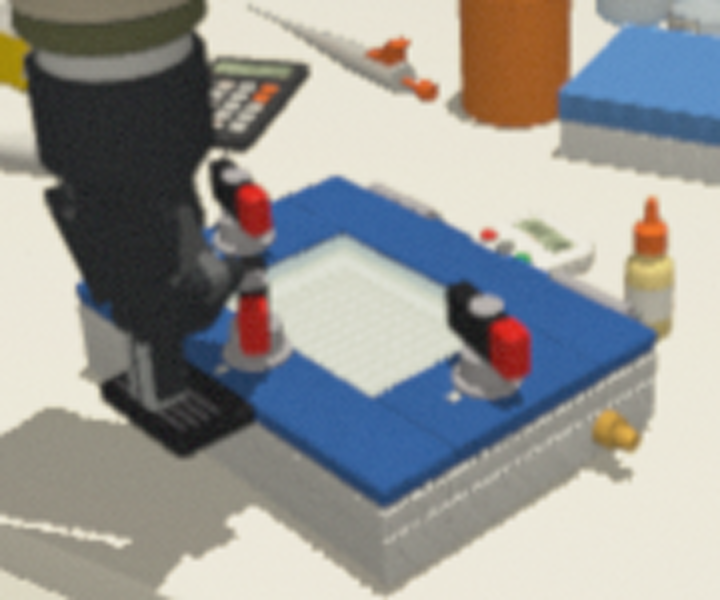

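The lid is flat and shut, with 16 N at the tab. I'll back off so both cameras can see the bolts.

```bash
python3 -m handwheel '{"travel":[[0,0,-0.1],[0,0,-0.25],[0,0,-0.4],[0,0,-0.55],[0,0,-0.6]],"turn":[[0,0,0],[0,0,0],[0,0,0],[0,0,0],[0,0,0]],"jaw":[1,1,1,1,1]}'|grep -E 'pos|wrist'
python3 -m handwheel '{"travel":[[0.1,0,0],[0.25,0,0],[0.4,0,0],[0.55,0,0],[0.6,0,0]],"turn":[[0,0,0],[0,0,0],[0,0,0],[0,0,0],[0,0,0]],"jaw":[1,1,1,1,1]}'|grep -E 'pos|gap'
python3 - <<'E'
from h import *
np.set_printoptions(precision=1,suppress=True)
S=cam("scene");T=cam("top")
cv2.imwrite("pics/t4.png",cv2.resize(np.clip(T["color"][115:300,210:400,::-1]*1.8,0,255).astype(np.uint8),None,fx=3.2,fy=3.2,interpolation=cv2.INTER_CUBIC))
for d in(S,T):
    h=cv2.cvtColor(d["color"],cv2.COLOR_RGB2HSV);m=(((h[...,0]<6)|(h[...,0]>173))&(h[...,1]>170)&(h[...,2]>60)).astype(np.uint8)
    n,l,st,ce=cv2.connectedComponentsWithStats(m)
    print(d['name'],[(ce[i].round(1),st[i,4]) for i in range(1,n) if st[i,4]>15 and 195<ce[i][0]<400 and 115<ce[i][1]<300])
xm=np.array([np.cos(-.2822),np.sin(-.2822)]);ym=np.array([-xm[1],xm[0]]);c=np.array([542.3,194.5])
for q in((-62,0),(0,96),(0,-96)):
    w=c+q[0]*xm+q[1]*ym
    for z in (100,): X=np.r_[w,z];print(X,"top crop",(proj(T,X)-[210,115])*3.2,proj(T,X),proj(S,X))
h=cv2.cvtColor(T["color"],cv2.COLOR_RGB2HSV);m=((h[...,0]>100)&(h[...,0]<130)&(h[...,1]>120)).astype(np.uint8)
m[:,:200]=0;m[:,420:]=0;m[:120]=0
m=cv2.morphologyEx(m,cv2.MORPH_CLOSE,np.ones((5,5)))
cn=max(cv2.findContours(m,0,2)[0],key=cv2.contourArea)
b=cv2.boxPoints(cv2.minAreaRect(cn));W=plane(T,b,60);print(W,np.linalg.norm(np.diff(W,axis=0),axis=1),W.mean(0))
E
```

```text
tcp_pos: [429.5, 230.3, 183.8]
wrist_force: [0.5, -0.4, 0.4]
tcp_pos: [309.9, 264.3, 179.7]
finger_gap: 1.005
scene [(array([257.6, 196.7]), np.int32(77)), (array([257.8, 225.6]), np.int32(87)), (array([321.8, 231.4]), np.int32(116))]
top [(array([262.5, 213.2]), np.int32(65)), (array([371.6, 242.9]), np.int32(59)), (array([304.1, 267.3]), np.int32(63))]
[482.8 211.8 100. ] top crop [[281.1 455.6]] [[297.8 257.4]] [[258.8 214.7]]
[569.  286.7 100. ] top crop [[136.6 294.5]] [[252.7 207. ]] [[255.  188.3]]
[515.6 102.3 100. ] top crop [[487.8 388.4]] [[362.4 236.4]] [[317.6 220.8]]
[[489.1 340.8  60. ]
 [667.  289.5  60. ]
 [595.4  51.2  60. ]
 [419.6 105.   60. ]] [185.1 248.8 183.8] [542.8 196.6  60. ]
```

View pics/t4.png

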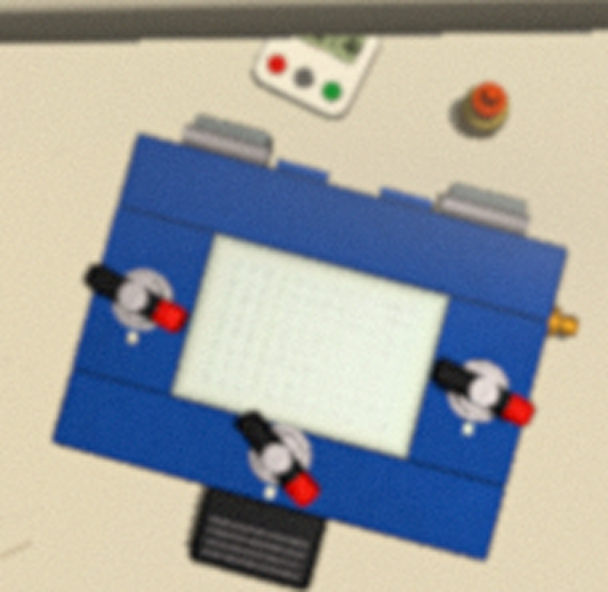

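The lid is fully shut. In the top crop the knob axes are at (134,297) left, (483,391) right and (277,457) front. Their red ends point lower right, at (172,317), (518,410) and (302,489).

Run:
```python
from h import *
np.set_printoptions(precision=3,suppress=True)
S=cam("scene");T=cam("top")
red_t=[(304.1,267.3),(262.5,213.2),(371.6,242.9)];red_s=[(257.8,225.6),(257.6,196.7),(321.8,231.4)]
ax=np.array([(277,457),(134,297),(483,391)])/3.2+[210,115]
print("red tri",tri(S,red_s,T,red_t))
A=plane(T,ax,100);Rd=plane(T,red_t,98)
s=telemetry.read_state();R=np.array(s['orientation']);p=np.array(s['tcp_pos'])
ty=np.arctan2(R[1,0],R[0,0])
for n,a,r in zip("FLR",A,Rd):
    v=r-a;th=np.arctan2(v[1],v[0])
    g=np.r_[a[:2],70]
    print(n,a,np.hypot(*v[:2]),"red yaw",np.degrees(th),"ccw from home",np.degrees((th-(np.pi-.2822)+np.pi)%(2*np.pi)-np.pi),"turn tool x->red (ccw)",np.degrees((th-ty+np.pi)%(2*np.pi)-np.pi),"travel",R.T@(g-p)/200)
print(np.degrees(ty),p)
```

```text
red tri [[465.032 201.998  88.266   0.092]
 [558.248 272.033  88.338   1.331]
 [503.665  86.469  88.643   1.114]]
F [482.04  213.909 100.   ] 20.390909529915856 red yaw -142.96677187729227 ccw from home 53.202097101299564 turn tool x->red (ccw) 53.51029951419042 travel [-0.875 -0.002  0.551]
L [567.713 288.097 100.   ] 20.05592128076391 red yaw -117.99993254470456 ccw from home 78.16893643388724 turn tool x->red (ccw) 78.47713884677815 travel [-1.181  0.475  0.551]
R [514.283 104.863 100.   ] 20.565542434370162 red yaw -119.32404414988595 ccw from home 76.84482482870588 turn tool x->red (ccw) 77.15302724159679 travel [-1.185 -0.48   0.551]
163.5229286085173 [314.147 264.017 179.956]
```

Front bolt: the red end is 53° short of home, and the triangulated bar mid-height of 88 mm agrees with the text. I'll move above it, align with the bar, and descend.

```bash
python3 -m handwheel '{"travel":[[-0.15,0,0],[-0.35,0,0],[-0.55,0,0],[-0.75,0,0],[-0.875,0,0]],"turn":[[0,0,0],[0,0,0],[0,0,0],[0,0,0],[0,0,0]],"jaw":[1,1,1,1,1]}'|grep -E 'pos|wrist'
python3 -m handwheel '{"travel":[[0,0,0.03],[0,0,0.06],[0,0,0.1],[0,0,0.15],[0,0,0.2]],"turn":[[0,0,-0.05],[0,0,-0.1],[0,0,-0.15],[0,0,-0.2],[0,0,-0.25]],"jaw":[1,1,1,1,1]}'|grep -E 'pos|wrist'
python3 -m handwheel '{"travel":[[0,0,0.02],[0,0,0.05],[0,0,0.05],[0,0,0.05],[0,0,0.05]],"turn":[[0,0,-0.05],[0,0,-0.1],[0,0,-0.15],[0,0,-0.196],[0,0,-0.196]],"jaw":[1,1,1,1,1]}'|grep -E 'pos|wrist'
python3 - <<'E'
from h import *
np.set_printoptions(precision=3,suppress=True)
s=telemetry.read_state();R=np.array(s['orientation']);p=np.array(s['tcp_pos']);print(p,np.degrees(np.arctan2(R[1,0],R[0,0])),s['joints'],s['time_s'])
print(R.T@(np.array([482.2,213.4,70])-p)/200)
E
```

```text
tcp_pos: [485.7, 212.0, 179.2]
wrist_force: [-0.3, -0.2, 0.9]
tcp_pos: [482.6, 213.3, 139.0]
wrist_force: [-0.0, -0.6, -0.5]
tcp_pos: [482.3, 213.5, 129.2]
wrist_force: [0.3, -0.2, 0.6]
[482.282 213.455 129.221] -142.85162498462424 [  11.006   25.267   87.17    -0.01    67.568 -116.139] 6.4333
[0.    0.    0.296]
```

```bash
python3 -m handwheel '{"travel":[[0,0,0.08],[0,0,0.16],[0,0,0.24],[0,0,0.295],[0,0,0.295]],"turn":[[0,0,0],[0,0,0],[0,0,0],[0,0,0],[0,0,0]],"jaw":[1,1,1,1,1]}'|grep -E 'pos|wrist'
python3 -m handwheel '{"travel":[[0,0,0],[0,0,0],[0,0,0],[0,0,0],[0,0,0]],"turn":[[0,0,0],[0,0,0],[0,0,0],[0,0,0],[0,0,0]],"jaw":[0,0,0,0,0]}' 50
python3 -m handwheel '{"travel":[[0,0,0],[0,0,0],[0,0,0],[0,0,0],[0,0,0]],"turn":[[0,0,0],[0,0,0],[0,0,0],[0,0,0],[0,0,0]],"jaw":[0,0,0,0,0]}'
```

```text
tcp_pos: [480.9, 213.5, 68.5]
wrist_force: [0.6, -0.7, -0.4]
time_s: 7.27
tcp_pos: [481.3, 214.3, 71.3]
orientation: [[-0.798, -0.602, 0.001], [-0.602, 0.798, 0.0], [-0.001, -0.001, -1.0]]
wrist_force: [2.1, -2.6, 0.9]
finger_gap: 0.301
gripper_force: 3.2
time_s: 7.68
tcp_pos: [481.4, 214.1, 71.5]
orientation: [[-0.798, -0.602, 0.002], [-0.602, 0.798, -0.0], [-0.001, -0.001, -1.0]]
wrist_force: [-1.1, -1.1, 6.9]
finger_gap: 0.263
gripper_force: 48.8
```

Gripped at 49 N. Now turn clockwise to home.

```bash
python3 -m handwheel '{"travel":[[0,0,0],[0,0,0],[0,0,0],[0,0,0],[0,0,0]],"turn":[[0,0,0.04],[0,0,0.09],[0,0,0.14],[0,0,0.19],[0,0,0.24]],"jaw":[0,0,0,0,0]}'|grep -E 'wrist|gap|_force'
python3 -m handwheel '{"travel":[[0,0,0],[0,0,0],[0,0,0],[0,0,0],[0,0,0]],"turn":[[0,0,0.05],[0,0,0.1],[0,0,0.15],[0,0,0.19],[0,0,0.22]],"jaw":[0,0,0,0,0]}'|grep -E 'pos|wrist|gap|_force'
python3 -m handwheel '{"travel":[[0,0,0],[0,0,0],[0,0,0],[0,0,0],[0,0,0]],"turn":[[0,0,0.01],[0,0,0.02],[0,0,0.025],[0,0,0.025],[0,0,0.025]],"jaw":[0,0,0,0,0]}'
python3 - <<'E'
from rig import telemetry
s=telemetry.read_state();print(s['torque'],s['joints'])
E
```

```text
wrist_force: [-1.2, -1.6, 5.6]
finger_gap: 0.265
gripper_force: 48.7
tcp_pos: [481.4, 214.2, 71.5]
wrist_force: [-1.1, -0.6, 5.6]
finger_gap: 0.265
gripper_force: 48.7
time_s: 8.93
tcp_pos: [481.4, 214.2, 71.6]
orientation: [[-0.933, 0.359, 0.002], [0.359, 0.933, -0.0], [-0.002, 0.0, -1.0]]
wrist_force: [-0.3, -0.4, 5.1]
finger_gap: 0.266
gripper_force: 48.7
[-0.23570406  0.04168312  0.81057968] [ 1.11305019e+01  2.95516148e+01  9.12895529e+01 -5.53520246e-02
  5.90655687e+01 -5.77752278e+01]
```

The torque is 0.8 N m about the vertical at 5° past nominal, so the stop is reached. I'll release and rise.

```bash
python3 -m handwheel '{"travel":[[0,0,0],[0,0,0],[0,0,0],[0,0,0],[0,0,0]],"turn":[[0,0,0],[0,0,0],[0,0,0],[0,0,0],[0,0,0]],"jaw":[1,1,1,1,1]}'|grep -E 'gap|wrist'
python3 -m handwheel '{"travel":[[0,0,-0.06],[0,0,-0.15],[0,0,-0.24],[0,0,-0.3],[0,0,-0.3]],"turn":[[0,0,0],[0,0,0],[0,0,0],[0,0,0],[0,0,0]],"jaw":[1,1,1,1,1]}'|grep -E 'pos|gap'
python3 - <<'E'
from h import *
np.set_printoptions(precision=3,suppress=True)
s=telemetry.read_state();R=np.array(s['orientation']);p=np.array(s['tcp_pos']);y=np.degrees(np.arctan2(R[1,0],R[0,0]));print(p,y,s['joints'])
for n,g,r in(("L",(567.7,287.7,70),-118),("R",(514.3,104.4,70),-119.3)): print(n,R.T@(np.array(g)-p)/200,((r-y+180)%360-180)/120)
S=cam("scene");h=cv2.cvtColor(S["color"],cv2.COLOR_RGB2HSV);m=(((h[...,0]<6)|(h[...,0]>173))&(h[...,1]>170)&(h[...,2]>60)).astype(np.uint8)
n,l,st,ce=cv2.connectedComponentsWithStats(m)
c=[ce[i] for i in range(1,n) if st[i,4]>25 and 195<ce[i][0]<400 and 115<ce[i][1]<300]
X=plane(S,c,88.3)[:,:2]
for q in X:
  for n,a in(("F",(482,213.4)),("L",(567.7,287.7)),("R",(514.3,104.4))):
    v=q-a
    if np.hypot(*v)<40: print(n,q,v,np.degrees(np.arctan2(v[1],v[0])))
E
```

```text
wrist_force: [-0.1, 0.8, -0.8]
finger_gap: 0.952
tcp_pos: [482.0, 214.6, 132.9]
finger_gap: 0.999
[481.984 214.552 132.923] 158.83144750424665 [ 11.125  24.929  87.036   0.005  67.784 -57.709]
L [-0.266  0.495  0.317] 0.6930712707979448
R [-0.348 -0.456  0.315] 0.6822379374646114
L [558.216 272.686] [ -9.484 -15.014] -122.27890622828338
F [460.663 219.371] [-21.337   5.971] 164.3650810837051
R [503.79   87.032] [-10.51  -17.368] -121.17824500268009
```

The front bolt is home: the red end is at 164.4° against 163.8° expected. Next is the left one.

```bash
python3 -m handwheel '{"travel":[[-0.05,0.08,0],[-0.12,0.22,0],[-0.19,0.36,0],[-0.25,0.46,0],[-0.266,0.493,0]],"turn":[[0,0,0],[0,0,0],[0,0,0],[0,0,0],[0,0,0]],"jaw":[1,1,1,1,1]}'|grep -E 'pos|wrist'
python3 -m handwheel '{"travel":[[0,0,0],[0,0,0],[0,0,0],[0,0,0],[0,0,0]],"turn":[[0,0,-0.05],[0,0,-0.1],[0,0,-0.15],[0,0,-0.2],[0,0,-0.25]],"jaw":[1,1,1,1,1]}'|grep -E 'pos|wrist'
python3 -m handwheel '{"travel":[[0,0,0],[0,0,0],[0,0,0],[0,0,0],[0,0,0]],"turn":[[0,0,-0.05],[0,0,-0.1],[0,0,-0.15],[0,0,-0.2],[0,0,-0.25]],"jaw":[1,1,1,1,1]}'|grep -E 'pos|wrist'
python3 -m handwheel '{"travel":[[0,0,0],[0,0,0],[0,0,0],[0,0,0],[0,0,0]],"turn":[[0,0,-0.05],[0,0,-0.1],[0,0,-0.15],[0,0,-0.19],[0,0,-0.19]],"jaw":[1,1,1,1,1]}'|grep -E 'pos|wrist'
python3 - <<'E'
from h import *
np.set_printoptions(precision=3,suppress=True)
s=telemetry.read_state();R=np.array(s['orientation']);p=np.array(s['tcp_pos']);print(p,np.degrees(np.arctan2(R[1,0],R[0,0])),s['joints'],s['time_s'])
print(R.T@(np.array([567.7,287.7,70.5])-p)/200)
E
```

```text
tcp_pos: [567.6, 288.5, 128.7]
wrist_force: [-1.0, 0.5, -1.0]
tcp_pos: [565.3, 286.5, 129.5]
wrist_force: [-0.4, 0.1, -0.7]
tcp_pos: [565.3, 286.5, 129.5]
wrist_force: [-0.4, 0.9, 1.4]
tcp_pos: [565.4, 286.5, 129.6]
wrist_force: [-0.1, 0.3, 1.1]
[565.426 286.506 129.616] -118.2134783655338 [  16.19    34.892   68.877   -0.003   76.354 -135.595] 11.4833
[-0.011 -0.008  0.296]
```

```bash
python3 -m handwheel '{"travel":[[-0.01,-0.008,0.07],[-0.01,-0.008,0.15],[-0.01,-0.008,0.23],[-0.01,-0.008,0.295],[-0.01,-0.008,0.295]],"turn":[[0,0,0],[0,0,0],[0,0,0],[0,0,0],[0,0,0]],"jaw":[1,1,1,1,1]}'|grep -E 'pos|wrist'
python3 -m handwheel '{"travel":[[0,0,0],[0,0,0],[0,0,0],[0,0,0],[0,0,0]],"turn":[[0,0,0],[0,0,0],[0,0,0],[0,0,0],[0,0,0]],"jaw":[0,0,0,0,0]}' 50 |grep -E 'wrist|gap'
python3 -m handwheel '{"travel":[[0,0,0],[0,0,0],[0,0,0],[0,0,0],[0,0,0]],"turn":[[0,0,0],[0,0,0],[0,0,0],[0,0,0],[0,0,0]],"jaw":[0,0,0,0,0]}'
```

```text
tcp_pos: [566.7, 287.2, 68.4]
wrist_force: [-0.6, -0.5, -1.3]
wrist_force: [-14.7, 8.0, 9.6]
finger_gap: 0.298
time_s: 12.73
tcp_pos: [567.9, 288.5, 72.7]
orientation: [[-0.475, -0.88, -0.001], [-0.88, 0.475, 0.001], [-0.001, 0.001, -1.0]]
wrist_force: [-4.5, 1.2, 7.1]
finger_gap: 0.264
gripper_force: 48.7
```

```bash
python3 -m handwheel '{"travel":[[0,0,0],[0,0,0],[0,0,0],[0,0,0],[0,0,0]],"turn":[[0,0,0.04],[0,0,0.09],[0,0,0.14],[0,0,0.19],[0,0,0.24]],"jaw":[0,0,0,0,0]}'|grep -E 'wrist|gap'
python3 -m handwheel '{"travel":[[0,0,0],[0,0,0],[0,0,0],[0,0,0],[0,0,0]],"turn":[[0,0,0.05],[0,0,0.1],[0,0,0.15],[0,0,0.2],[0,0,0.25]],"jaw":[0,0,0,0,0]}'|grep -E 'wrist|gap'
python3 -m handwheel '{"travel":[[0,0,0],[0,0,0],[0,0,0],[0,0,0],[0,0,0]],"turn":[[0,0,0.05],[0,0,0.1],[0,0,0.15],[0,0,0.18],[0,0,0.2]],"jaw":[0,0,0,0,0]}'|grep -E 'wrist|gap'
python3 -m handwheel '{"travel":[[0,0,0],[0,0,0],[0,0,0],[0,0,0],[0,0,0]],"turn":[[0,0,0],[0,0,0],[0,0,0],[0,0,0],[0,0,0]],"jaw":[0,0,0,0,0]}'
python3 - <<'E'
from rig import telemetry
s=telemetry.read_state();print(s['torque'])
E
```

```text
wrist_force: [-5.6, 1.7, 5.6]
finger_gap: 0.261
wrist_force: [-5.1, 3.1, 6.3]
finger_gap: 0.266
wrist_force: [3.8, -0.1, 1.7]
finger_gap: 0.26
time_s: 14.4
tcp_pos: [569.9, 288.1, 72.7]
orientation: [[-0.933, 0.36, 0.004], [0.36, 0.933, 0.001], [-0.003, 0.002, -1.0]]
wrist_force: [5.2, -0.3, 3.9]
finger_gap: 0.261
gripper_force: 50.1
[-0.0388264  -0.91118072 -0.10652907]
```

```bash
python3 -m handwheel '{"travel":[[0,0,0],[0,0,0],[0,0,0],[0,0,0],[0,0,0]],"turn":[[0,0,0],[0,0,0],[0,0,0],[0,0,0],[0,0,0]],"jaw":[1,1,1,1,1]}'|grep -E 'gap|wrist'
python3 -m handwheel '{"travel":[[0,0,-0.06],[0,0,-0.15],[0,0,-0.24],[0,0,-0.3],[0,0,-0.3]],"turn":[[0,0,0],[0,0,0],[0,0,0],[0,0,0],[0,0,0]],"jaw":[1,1,1,1,1]}'|grep -E 'pos|gap'
cat > chk.py <<'E'
from h import *
np.set_printoptions(precision=3,suppress=True)
s=telemetry.read_state();R=np.array(s['orientation']);p=np.array(s['tcp_pos']);y=np.degrees(np.arctan2(R[1,0],R[0,0]));print(p,y,s['joints'],s['time_s'])
for n,g,r in(("L",(567.7,287.7,70),-118),("R",(514.3,104.4,70),-119.3)): print(n,R.T@(np.array(g)-p)/200,((r-y+180)%360-180)/120)
for nm in("scene","top"):
  S=cam(nm);h=cv2.cvtColor(S["color"],cv2.COLOR_RGB2HSV);m=(((h[...,0]<6)|(h[...,0]>173))&(h[...,1]>170)&(h[...,2]>60)).astype(np.uint8)
  n,l,st,ce=cv2.connectedComponentsWithStats(m)
  c=[ce[i] for i in range(1,n) if st[i,4]>25 and 195<ce[i][0]<400 and 115<ce[i][1]<300]
  if not c: continue
  for q in plane(S,c,88.3 if nm=="scene" else 98)[:,:2]:
    for n,a in(("F",(482,213.6)),("L",(567.7,287.7)),("R",(514.3,104.4))):
      v=q-a
      if np.hypot(*v)<40: print(nm,n,q,v,np.degrees(np.arctan2(v[1],v[0])))
E
python3 chk.py
```

```text
wrist_force: [-0.2, -0.2, 0.8]
finger_gap: 0.946
tcp_pos: [569.5, 288.4, 134.4]
finger_gap: 1.0
[569.458 288.391 134.392] 158.8474487621114 [ 16.25   34.898  68.003   0.004  76.837 -52.598] 15.2333
L [ 0.008 -0.007  0.322] 0.6929379269824049
R [-0.074 -0.958  0.32 ] 0.6821045936490715
scene L [547.197 291.326] [-20.503   3.626] 169.9699126087033
scene F [461.885 220.144] [-20.115   6.544] 161.9773628253631
scene R [503.796  87.438] [-10.504 -16.962] -121.76711749828952
top R [504.33   87.211] [ -9.97  -17.189] -120.11574852458071
```

The left bolt may be a few degrees short, or the gripper may be covering part of its red end. I'll move over toward the right side and look again.

```bash
python3 -m handwheel '{"travel":[[-0.01,-0.1,0],[-0.02,-0.3,0],[-0.04,-0.5,0],[-0.06,-0.7,0],[-0.074,-0.9,0]],"turn":[[0,0,0],[0,0,0],[0,0,0],[0,0,0],[0,0,0]],"jaw":[1,1,1,1,1]}'|grep -E 'pos|wrist'
python3 chk.py
python3 - <<'E'
from h import *
a=cam("top")["color"][160:300,210:400,::-1]*1.0;b=cam("scene")["color"][155:275,195:375,::-1]*1.0
A=cv2.resize(np.clip(a*1.8,0,255),(475,350),interpolation=2);B=cv2.resize(b,(324,216),interpolation=2)
B=np.vstack([B,np.zeros((134,324,3))]);cv2.imwrite("pics/v5.png",np.hstack([A,B]).astype(np.uint8))
E
```

```text
tcp_pos: [515.9, 113.4, 130.4]
wrist_force: [1.1, -0.6, -0.2]
[515.927 113.361 130.389] 158.86669442688 [ -0.459  25.309  86.861  -0.002  67.964 -69.325] 15.75
L [0.072 0.907 0.301] 0.6927775464426664
R [-0.009 -0.044  0.302] 0.6819442131093335
scene L [547.841 291.815] [-19.859   4.115] 168.2931648941522
scene F [461.503 219.65 ] [-20.497   6.05 ] 163.55617360371153
scene R [503.363  86.816] [-10.937 -17.584] -121.88085984038747
top L [547.929 292.648] [-19.771   4.948] 165.94982232517023
top F [461.33  221.434] [-20.67    7.834] 159.24416642167844
```

View pics/v5.png

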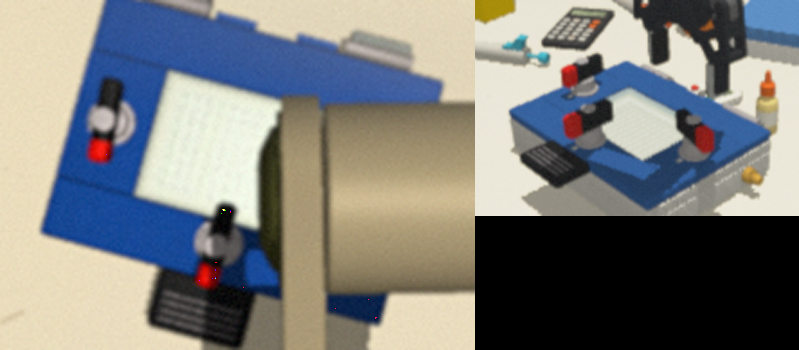

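In the top view the left bar (112,85)→(100,155) looks about 5° less turned than the front bar (226,210)→(207,282). I'll measure both bar axes, black end to red end.

Run:
```python
from h import *
T=cam("top");im=T["color"];h=cv2.cvtColor(im,cv2.COLOR_RGB2HSV)
red=(((h[...,0]<6)|(h[...,0]>173))&(h[...,1]>150)&(h[...,2]>50))
blk=(im.max(2)<38)
for n,a in(("F",(482,213.6,98)),("L",(567.7,287.7,98))):
    u=proj(T,[a])[0];Y,X=np.mgrid[:400,:640];near=np.hypot(X-u[0],Y-u[1])<20
    for k in (0,):
        P=np.c_[X[near&red],Y[near&red]];up=near&blk&(Y<u[1]+6)&(abs(X-u[0])<10)
        B=np.c_[X[up],Y[up]]
        r,b=plane(T,P,98)[:,:2],plane(T,B,98)[:,:2]
        v=r.mean(0)-b.mean(0);print(n,len(P),len(B),v,np.degrees(np.arctan2(v[1],v[0])))
        al=np.vstack([r,b]);l=cv2.fitLine(al.astype(np.float32),cv2.DIST_L2,0,.01,.01).ravel();print(" pca",np.degrees(np.arctan2(l[1],l[0]))%180)
```

```text
F 61 124 [-32.14057194  10.66415035] 161.64430250029767
 pca 161.68214
L 64 103 [-33.89123619   7.08152454] 168.19793237548075
 pca 168.35005
```

The left bolt is about 6.6° behind the front one, so it may not have counted. I'll go back and turn it further.

```bash
python3 -m handwheel '{"travel":[[0.01,0.1,0],[0.02,0.3,0],[0.04,0.5,0],[0.06,0.7,0],[0.074,0.9,0]],"turn":[[0,0,0],[0,0,0],[0,0,0],[0,0,0],[0,0,0]],"jaw":[1,1,1,1,1]}'|grep -E 'pos|wrist'
python3 -m handwheel '{"travel":[[0,0,0],[0,0,0],[0,0,0],[0,0,0],[0,0,0]],"turn":[[0,0,-0.04],[0,0,-0.08],[0,0,-0.08],[0,0,-0.08],[0,0,-0.08]],"jaw":[1,1,1,1,1]}'|grep -E 'pos|wrist'
python3 - <<'E'
from h import *
np.set_printoptions(precision=3,suppress=True)
s=telemetry.read_state();R=np.array(s['orientation']);p=np.array(s['tcp_pos']);print(p,np.degrees(np.arctan2(R[1,0],R[0,0])))
print(R.T@(np.array([567.7,288.,70.5])-p)/200)
E
```

```text
tcp_pos: [568.2, 291.7, 131.0]
wrist_force: [1.0, -1.3, 0.2]
tcp_pos: [568.3, 288.5, 131.4]
wrist_force: [0.3, 0.1, 0.2]
[568.343 288.472 131.383] 168.3299735057526
[ 0.003 -0.003  0.304]
```

```bash
python3 -m handwheel '{"travel":[[0,0,0.07],[0,0,0.15],[0,0,0.23],[0,0,0.3],[0,0,0.3]],"turn":[[0,0,0],[0,0,0],[0,0,0],[0,0,0],[0,0,0]],"jaw":[1,1,1,1,1]}'|grep -E 'pos|wrist'
python3 -m handwheel '{"travel":[[0,0,0],[0,0,0],[0,0,0],[0,0,0],[0,0,0]],"turn":[[0,0,0],[0,0,0],[0,0,0],[0,0,0],[0,0,0]],"jaw":[0,0,0,0,0]}' 60 |grep -E 'wrist|gap'
python3 -m handwheel '{"travel":[[0,0,0],[0,0,0],[0,0,0],[0,0,0],[0,0,0]],"turn":[[0,0,0],[0,0,0],[0,0,0],[0,0,0],[0,0,0]],"jaw":[0,0,0,0,0]}'
python3 -m handwheel '{"travel":[[0,0,0],[0,0,0],[0,0,0],[0,0,0],[0,0,0]],"turn":[[0,0,0.02],[0,0,0.04],[0,0,0.06],[0,0,0.08],[0,0,0.1]],"jaw":[0,0,0,0,0]}'
python3 -c "
from rig import telemetry
print(telemetry.read_state()['torque'])"
```

```text
tcp_pos: [567.3, 287.4, 69.0]
wrist_force: [-0.4, 0.0, -0.6]
wrist_force: [1.5, 10.5, 4.1]
finger_gap: 0.304
time_s: 18.08
tcp_pos: [569.0, 288.6, 72.9]
orientation: [[-0.98, 0.201, 0.002], [0.201, 0.98, 0.001], [-0.002, 0.002, -1.0]]
wrist_force: [-1.0, 1.9, 6.3]
finger_gap: 0.254
gripper_force: 58.5
time_s: 18.5
tcp_pos: [571.1, 287.4, 73.0]
orientation: [[-0.916, 0.401, 0.007], [0.401, 0.916, -0.001], [-0.007, 0.002, -1.0]]
wrist_force: [11.6, -4.1, -2.1]
finger_gap: 0.254
gripper_force: 60.0
[-0.65455297 -1.77060881 -0.11595473]
```

```bash
python3 -m handwheel '{"travel":[[0,0,0],[0,0,0],[0,0,0],[0,0,0],[0,0,0]],"turn":[[0,0,0.02],[0,0,0.03],[0,0,0.03],[0,0,0.03],[0,0,0.03]],"jaw":[0,0,0,0,0]}'
python3 -c "
from rig import telemetry
print(telemetry.read_state()['torque'])"
python3 -m handwheel '{"travel":[[0,0,0],[0,0,0],[0,0,0],[0,0,0],[0,0,0]],"turn":[[0,0,0],[0,0,0],[0,0,0],[0,0,0],[0,0,0]],"jaw":[1,1,1,1,1]}'|grep -E 'gap|wrist'
python3 -m handwheel '{"travel":[[0,0,-0.06],[0,0,-0.15],[0,0,-0.24],[0,0,-0.3],[0,0,-0.3]],"turn":[[0,0,0],[0,0,0],[0,0,0],[0,0,0],[0,0,0]],"jaw":[1,1,1,1,1]}'|grep -E 'pos|gap'
python3 -m handwheel '{"travel":[[-0.02,-0.1,0],[-0.04,-0.3,0],[-0.08,-0.5,0],[-0.12,-0.7,0],[-0.15,-0.9,0]],"turn":[[0,0,0],[0,0,0],[0,0,0],[0,0,0],[0,0,0]],"jaw":[1,1,1,1,1]}'|grep -E 'pos|wrist'
cat > bar.py <<'E'
from h import *
import sys
T=cam("top");im=T["color"];h=cv2.cvtColor(im,cv2.COLOR_RGB2HSV)
red=(((h[...,0]<6)|(h[...,0]>173))&(h[...,1]>150)&(h[...,2]>50));blk=(im.max(2)<38)
for n,a in(("F",(482,213.6,98)),("L",(567.7,287.7,98)),("R",(514.3,104.4,98))):
    u=proj(T,[a])[0];Y,X=np.mgrid[:400,:640];near=np.hypot(X-u[0],Y-u[1])<20
    P=np.c_[X[near&red],Y[near&red]];up=near&blk&(Y<u[1]+6)&(abs(X-u[0])<10);B=np.c_[X[up],Y[up]]
    if len(P)<20 or len(B)<30: continue
    v=(plane(T,P,98).mean(0)-plane(T,B,98).mean(0));print(n,len(P),len(B),v,np.degrees(np.arctan2(v[1],v[0])))
E
python3 chk.py; python3 bar.py
```

```text
time_s: 18.92
tcp_pos: [571.7, 287.0, 72.9]
orientation: [[-0.889, 0.457, 0.008], [0.457, 0.889, -0.001], [-0.007, 0.003, -1.0]]
wrist_force: [10.2, -3.7, -0.5]
finger_gap: 0.252
gripper_force: 62.9
[-0.91788353 -1.80595843 -0.06715944]
wrist_force: [0.1, 0.0, -0.6]
finger_gap: 0.94
tcp_pos: [569.5, 288.4, 134.4]
finger_gap: 0.998
tcp_pos: [511.9, 112.7, 130.8]
wrist_force: [1.4, 0.2, -0.1]
[511.852 112.741 130.841] 152.8683062550408 [ -0.53   24.889  87.524  -0.008  67.65  -63.395] 20.1667
L [0.15  0.906 0.304] 0.7427641145413266
R [-0.03  -0.031  0.304] 0.7319307812079932
scene L [547.521 291.959] [-20.179   4.259] 168.08181277545174
scene F [461.501 219.708] [-20.499   6.108] 163.409290156225
scene R [503.641  86.698] [-10.659 -17.702] -121.05239468961601
top L [548.034 292.86 ] [-19.666   5.16 ] 165.2983317351689
top F [461.54  221.196] [-20.46    7.596] 159.63281589484902
F 68 119 [-32.59762268  10.90464315   0.        ] 161.50374449088963
L 66 102 [-33.6395226    7.60987777   0.        ] 167.25319045851285
```

The tool turned 15° but the left bar moved only about 1°, and there was no couple about the vertical. I'll grip it again and watch the red end while turning, to tell a stop from a slip.

```bash
python3 -m handwheel '{"travel":[[0.02,0.1,0],[0.04,0.3,0],[0.08,0.5,0],[0.12,0.7,0],[0.15,0.9,0]],"turn":[[0,0,0],[0,0,0],[0,0,0],[0,0,0],[0,0,0]],"jaw":[1,1,1,1,1]}'|grep -E 'pos|wrist'
python3 -m handwheel '{"travel":[[0,0,0],[0,0,0],[0,0,0.1],[0,0,0.2],[0,0,0.305]],"turn":[[0,0,-0.05],[0,0,-0.1],[0,0,-0.118],[0,0,-0.118],[0,0,-0.118]],"jaw":[1,1,1,1,1]}'|grep -E 'pos|wrist'
python3 -m handwheel '{"travel":[[0,0,0],[0,0,0],[0,0,0],[0,0,0],[0,0,0]],"turn":[[0,0,0],[0,0,0],[0,0,0],[0,0,0],[0,0,0]],"jaw":[0,0,0,0,0]}' 60 |grep -E 'wrist|gap'
python3 -m handwheel '{"travel":[[0,0,0],[0,0,0],[0,0,0],[0,0,0],[0,0,0]],"turn":[[0,0,0],[0,0,0],[0,0,0],[0,0,0],[0,0,0]],"jaw":[0,0,0,0,0]}'
python3 chk.py |grep -E "scene L|top L|^\["
python3 - <<'E'
from h import *
b=cam("scene")["color"][150:250,200:340,::-1];cv2.imwrite("pics/g6.png",cv2.resize(b,None,fx=5,fy=5,interpolation=2))
print(telemetry.read_state()['torque'])
E
```

```text
tcp_pos: [568.2, 291.4, 131.0]
wrist_force: [0.0, -0.8, -0.5]
tcp_pos: [568.2, 289.6, 69.4]
wrist_force: [0.7, 0.7, -0.3]
wrist_force: [1.5, 3.0, 2.0]
finger_gap: 0.301
time_s: 21.98
tcp_pos: [569.1, 288.6, 72.3]
orientation: [[-0.974, 0.225, 0.003], [0.225, 0.974, 0.001], [-0.002, 0.002, -1.0]]
wrist_force: [-0.6, 2.4, 6.3]
finger_gap: 0.255
gripper_force: 58.5
[569.144 288.571  72.317] 166.99162779141844 [ 16.26   38.545  72.157   0.041  69.129 -60.746] 21.9833
scene L [548.052 291.945] [-19.648   4.245] 167.80792189563633
[0.33651446 0.20956752 0.01679141]
```

View pics/g6.png

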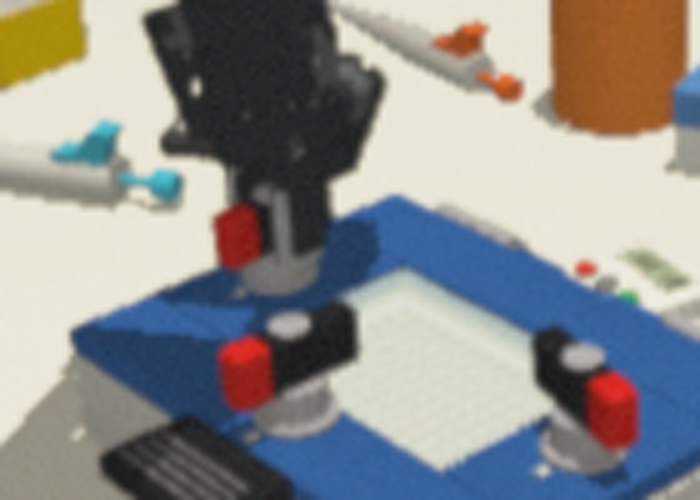

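The pads hold the bar squarely, with the red end at (238,237) and its tick at (238,293). Now turn and track the red end while gripped.

```bash
for i in 1; do
python3 -m handwheel '{"travel":[[0,0,0],[0,0,0],[0,0,0],[0,0,0],[0,0,0]],"turn":[[0,0,0.01],[0,0,0.02],[0,0,0.03],[0,0,0.03],[0,0,0.03]],"jaw":[0,0,0,0,0]}'|grep -E "pos|wrist"
python3 chk.py |grep -E "scene L|^\["; python3 -c "
from rig import telemetry
print(telemetry.read_state()['torque'])"
python3 -m handwheel '{"travel":[[0,0,0],[0,0,0],[0,0,0],[0,0,0],[0,0,0]],"turn":[[0,0,0.02],[0,0,0.04],[0,0,0.05],[0,0,0.05],[0,0,0.05]],"jaw":[0,0,0,0,0]}'|grep -E "pos|wrist"
python3 chk.py |grep -E "scene L|^\["; python3 -c "
from rig import telemetry
print(telemetry.read_state()['torque'])"
done
```

```text
tcp_pos: [569.1, 288.5, 72.3]
wrist_force: [-0.6, 1.3, 5.6]
[569.131 288.497  72.331] 163.38321668608688 [ 16.256  38.542  72.16    0.035  69.133 -57.14 ] 22.55
scene L [548.148 293.512] [-19.552   5.812] 163.44445543683963
[0.28443761 0.16824997 0.01765056]
tcp_pos: [571.7, 287.3, 72.3]
wrist_force: [10.1, -3.9, -0.0]
[571.731 287.27   72.332] 157.34003345410287 [ 16.155  38.598  72.042  -0.155  68.907 -51.131] 23.0667
scene L [547.512 290.701] [-20.188   3.001] 171.54367589500842
[-0.69655675 -1.71685925 -0.07242018]
```

The bar follows the tool down to 163.4°, which is home. Beyond that it kicks back inside the pads. So I'll regrip and stop at about 163°.

```bash
python3 -m handwheel '{"travel":[[0,0,0],[0,0,0],[0,0,0],[0,0,0],[0,0,0]],"turn":[[0,0,0],[0,0,0],[0,0,0],[0,0,-0.05],[0,0,-0.1]],"jaw":[1,1,1,1,1]}' 60|grep -E 'gap|wrist'
python3 chk.py |grep -E "scene L|top L|^\["
python3 -m handwheel '{"travel":[[0,0,0],[0,0,0],[0,0,0],[0,0,0],[0,0,0]],"turn":[[0,0,0],[0,0,0],[0,0,0],[0,0,0],[0,0,0]],"jaw":[0,0,0,0,0]}' |grep -E 'wrist|gap'
python3 -m handwheel '{"travel":[[0,0,0],[0,0,0],[0,0,0],[0,0,0],[0,0,0]],"turn":[[0,0,0],[0,0,0],[0,0,0],[0,0,0],[0,0,0]],"jaw":[0,0,0,0,0]}'|grep -E 'wrist|gap'
python3 chk.py |grep -E "scene L|top L|^\["
python3 -m handwheel '{"travel":[[0,0,0],[0,0,0],[0,0,0],[0,0,0],[0,0,0]],"turn":[[0,0,0.02],[0,0,0.04],[0,0,0.05],[0,0,0.05],[0,0,0.05]],"jaw":[0,0,0,0,0]}'|grep -E 'wrist|gap'
python3 chk.py |grep -E "scene L|top L|^\["; python3 -c "
from rig import telemetry
print(telemetry.read_state()['torque'])"
```

```text
wrist_force: [-0.1, 0.3, 0.8]
finger_gap: 0.947
[568.268 288.101  70.741] 169.67118611922203 [ 16.255  38.638  72.267   0.005  69.124 -63.418] 23.5833
scene L [547.249 290.485] [-20.451   2.785] 172.24598753401435
wrist_force: [1.8, 13.2, 5.3]
finger_gap: 0.295
wrist_force: [-0.4, 5.7, 4.1]
finger_gap: 0.26
[568.718 288.618  71.169] 169.39159903294913 [ 16.269  38.624  72.212   0.056  69.093 -63.142] 24.5167
scene L [547.374 290.936] [-20.326   3.236] 170.95431072759055
wrist_force: [-1.0, 4.8, 4.7]
finger_gap: 0.263
[568.711 288.569  71.16 ] 163.38633494477918 [ 16.268  38.624  72.214   0.047  69.095 -57.135] 25.0333
scene L [547.58  292.207] [-20.12    4.507] 167.37394539017615
[ 0.88423052  0.1246165  -0.02445527]
```

```bash
python3 -m handwheel '{"travel":[[0,0,0],[0,0,0],[0,0,0],[0,0,0],[0,0,0]],"turn":[[0,0,0.005],[0,0,0.01],[0,0,0.01],[0,0,0.01],[0,0,0.01]],"jaw":[0,0,0,0,0]}'|grep -E 'pos|wrist'
python3 chk.py |grep -E "scene L"; python3 -c "
from rig import telemetry
print(telemetry.read_state()['torque'])"
python3 -m handwheel '{"travel":[[0,0,0],[0,0,0],[0,0,0],[0,0,0],[0,0,0]],"turn":[[0,0,0.005],[0,0,0.01],[0,0,0.01],[0,0,0.01],[0,0,0.01]],"jaw":[0,0,0,0,0]}'|grep -E 'pos|wrist'
python3 chk.py |grep -E "scene L"; python3 -c "
from rig import telemetry
print(telemetry.read_state()['torque'])"
```

```text
tcp_pos: [568.7, 288.5, 71.2]
wrist_force: [-0.5, 5.1, 5.0]
scene L [548.069 293.675] [-19.631   5.975] 163.07086900006536
[ 0.86864781  0.16009566 -0.0806419 ]
tcp_pos: [568.7, 288.5, 71.1]
wrist_force: [-1.4, 4.4, 4.3]
scene L [548.102 293.476] [-19.598   5.776] 163.57719189532398
[0.87244732 0.1418489  0.11367358]
```

The left red end is at 163.5° by the same measure that gives 163.4° for the front bolt. I'll release here and check.

```bash
python3 -m handwheel '{"travel":[[0,0,0],[0,0,0],[0,0,0],[0,0,0],[0,0,0]],"turn":[[0,0,0],[0,0,0],[0,0,0],[0,0,0],[0,0,0]],"jaw":[1,1,1,1,1]}'|grep -E 'gap|wrist'
python3 -m handwheel '{"travel":[[0,0,-0.06],[0,0,-0.15],[0,0,-0.24],[0,0,-0.3],[0,0,-0.3]],"turn":[[0,0,0],[0,0,0],[0,0,0],[0,0,0],[0,0,0]],"jaw":[1,1,1,1,1]}'|grep -E 'pos|gap'
python3 -m handwheel '{"travel":[[-0.01,-0.1,0],[-0.02,-0.3,0],[-0.03,-0.5,0],[-0.04,-0.7,0],[-0.05,-0.93,0]],"turn":[[0,0,0],[0,0,0],[0,0,0],[0,0,0],[0,0,0]],"jaw":[1,1,1,1,1]}'|grep -E 'pos|wrist'
python3 chk.py; python3 bar.py; python3 bar.py
```

```text
wrist_force: [-0.1, 0.2, 0.2]
finger_gap: 0.946
tcp_pos: [569.6, 288.2, 133.4]
finger_gap: 0.999
tcp_pos: [517.5, 111.7, 129.8]
wrist_force: [1.6, 0.2, -0.8]
[517.495 111.689 129.833] 161.02861504354505 [ -0.64   25.423  86.766  -0.01   67.873 -71.664] 27.4167
L [0.048 0.914 0.299] 0.6747615413037911
R [ 0.003 -0.04   0.299] 0.6639282079704582
scene L [548.626 294.03 ] [-19.074   6.33 ] 161.6415826694806
scene F [461.961 219.742] [-20.039   6.142] 162.95929745098505
scene R [503.354  86.648] [-10.946 -17.752] -121.65813082853475
top L [548.471 294.813] [-19.229   7.113] 159.69954525530292
top F [461.394 221.138] [-20.606   7.538] 159.90621173277162
F 72 111 [-33.68654754  10.96630031   0.        ] 161.96788717156826
L 68 101 [-33.60359285  10.4711993    0.        ] 162.69246888121157
F 62 116 [-32.86359362  11.1397261    0.        ] 161.27495514207487
L 65 100 [-33.61819408  10.42209603   0.        ] 162.77585500104635
```

The left bolt now matches the front one. On to the right bolt, which I'll turn only to about 161.5°.

```bash
python3 -m handwheel '{"travel":[[0,-0.02,0],[0,-0.02,0],[0,-0.02,0],[0,-0.02,0],[0,-0.02,0]],"turn":[[0,0,-0.05],[0,0,-0.1],[0,0,-0.15],[0,0,-0.2],[0,0,-0.25]],"jaw":[1,1,1,1,1]}'|grep -E 'pos|wrist'
python3 -m handwheel '{"travel":[[0,0,0],[0,0,0],[0,0,0],[0,0,0],[0,0,0]],"turn":[[0,0,-0.05],[0,0,-0.1],[0,0,-0.15],[0,0,-0.2],[0,0,-0.25]],"jaw":[1,1,1,1,1]}'|grep -E 'pos|wrist'
python3 -m handwheel '{"travel":[[0,0,0],[0,0,0],[0,0,0],[0,0,0],[0,0,0]],"turn":[[0,0,-0.05],[0,0,-0.1],[0,0,-0.14],[0,0,-0.162],[0,0,-0.162]],"jaw":[1,1,1,1,1]}'|grep -E 'pos|wrist'
python3 chk.py
```

```text
tcp_pos: [517.5, 110.7, 130.2]
wrist_force: [-0.1, 0.2, -0.1]
tcp_pos: [517.5, 110.8, 130.2]
wrist_force: [-0.8, 0.6, -0.4]
tcp_pos: [517.5, 110.6, 130.2]
wrist_force: [0.1, -0.6, -1.2]
[517.505 110.628 130.198] -119.3724219187902 [  -0.766   25.364   86.799    0.009   67.863 -151.397] 28.8667
L [-0.895  0.215  0.301] 0.011436849323251626
R [ 0.035 -0.001  0.301] 0.000603515989918435
scene L [548.372 294.048] [-19.328   6.348] 161.81800797601701
scene F [461.208 219.564] [-20.792   5.964] 163.9943796759934
scene R [503.494  86.793] [-10.806 -17.607] -121.53800813134544
top L [548.488 294.698] [-19.212   6.998] 159.98463719814467
top F [461.834 222.111] [-20.166   8.511] 157.1182381842004
```

```bash
python3 -m handwheel '{"travel":[[0.034,0,0],[0.034,0,0.1],[0.034,0,0.2],[0.034,0,0.297],[0.034,0,0.297]],"turn":[[0,0,0],[0,0,0],[0,0,0],[0,0,0],[0,0,0]],"jaw":[1,1,1,1,1]}'|grep -E 'pos|wrist'
python3 -m handwheel '{"travel":[[0,0,0],[0,0,0],[0,0,0],[0,0,0],[0,0,0]],"turn":[[0,0,0],[0,0,0],[0,0,0],[0,0,0],[0,0,0]],"jaw":[0,0,0,0,0]}' 50 |grep -E 'wrist|gap'
python3 -m handwheel '{"travel":[[0,0,0],[0,0,0],[0,0,0],[0,0,0],[0,0,0]],"turn":[[0,0,0],[0,0,0],[0,0,0],[0,0,0],[0,0,0]],"jaw":[0,0,0,0,0]}'
python3 -m handwheel '{"travel":[[0,0,0],[0,0,0],[0,0,0],[0,0,0],[0,0,0]],"turn":[[0,0,0.04],[0,0,0.09],[0,0,0.14],[0,0,0.19],[0,0,0.24]],"jaw":[0,0,0,0,0]}'|grep -E 'wrist|gap'
python3 -m handwheel '{"travel":[[0,0,0],[0,0,0],[0,0,0],[0,0,0],[0,0,0]],"turn":[[0,0,0.05],[0,0,0.1],[0,0,0.15],[0,0,0.2],[0,0,0.25]],"jaw":[0,0,0,0,0]}'|grep -E 'wrist|gap'
python3 -m handwheel '{"travel":[[0,0,0],[0,0,0],[0,0,0],[0,0,0],[0,0,0]],"turn":[[0,0,0.05],[0,0,0.1],[0,0,0.14],[0,0,0.145],[0,0,0.145]],"jaw":[0,0,0,0,0]}'|grep -E 'pos|wrist|gap'
python3 chk.py; python3 -c "
from rig import telemetry
print(telemetry.read_state()['torque'])"
```

```text
tcp_pos: [512.1, 103.2, 68.4]
wrist_force: [-1.6, -0.1, -0.8]
wrist_force: [-12.2, 7.4, 9.9]
finger_gap: 0.298
time_s: 30.22
tcp_pos: [513.7, 103.8, 72.4]
orientation: [[-0.494, -0.87, 0.0], [-0.87, 0.494, 0.001], [-0.001, 0.0, -1.0]]
wrist_force: [-4.5, 1.2, 8.6]
finger_gap: 0.265
gripper_force: 48.6
wrist_force: [-5.4, 3.9, 9.5]
finger_gap: 0.263
wrist_force: [-6.3, 5.4, 10.2]
finger_gap: 0.263
tcp_pos: [513.2, 104.7, 72.4]
wrist_force: [-5.8, 7.1, 9.8]
finger_gap: 0.262
[513.235 104.695  72.359] 164.18622938796835 [ -1.496  29.274  91.676   0.144  59.092 -75.756] 31.4667
L [-0.013  0.955  0.014] 0.648448088433597
R [-0.006  0.     0.012] 0.6376147551002637
scene L [548.88  294.537] [-18.82    6.837] 160.0344716931736
scene F [461.921 220.022] [-20.079   6.422] 162.26469853929368
scene R [493.848 109.067] [-20.452   4.667] 167.14596313785546
top L [548.488 294.698] [-19.212   6.998] 159.98463719814467
top F [461.582 220.758] [-20.418   7.158] 160.6806098064282
[ 1.24638438  0.90684875 -0.03740897]
```

```bash
python3 -m handwheel '{"travel":[[0,0,0],[0,0,0],[0,0,0],[0,0,0],[0,0,0]],"turn":[[0,0,0.005],[0,0,0.01],[0,0,0.015],[0,0,0.015],[0,0,0.015]],"jaw":[0,0,0,0,0]}'|grep -E 'pos|wrist'
python3 chk.py |grep -E "scene R"; python3 -c "
from rig import telemetry
print(telemetry.read_state()['torque'])"
python3 -m handwheel '{"travel":[[0,0,0],[0,0,0],[0,0,0],[0,0,0],[0,0,0]],"turn":[[0,0,0.005],[0,0,0.01],[0,0,0.01],[0,0,0.01],[0,0,0.01]],"jaw":[0,0,0,0,0]}'|grep -E 'pos|wrist'
python3 chk.py |grep -E "scene R"; python3 -c "
from rig import telemetry
print(telemetry.read_state()['torque'])"
```

```text
tcp_pos: [513.3, 104.7, 72.4]
wrist_force: [-6.1, 6.9, 10.2]
scene R [493.814 109.525] [-20.486   5.125] 165.95527253194575
[1.34201832 0.89168281 0.07586404]
tcp_pos: [513.2, 104.8, 72.4]
wrist_force: [-5.5, 7.5, 10.3]
scene R [493.631 109.573] [-20.669   5.173] 165.9473960884493
[1.29942092 0.9673196  0.30737592]
```

The torque is rising to 0.31 N m, so the stop is reached. I'll release, back off toward the front and verify all three.

```bash
python3 -m handwheel '{"travel":[[0,0,0],[0,0,0],[0,0,0],[0,0,0],[0,0,0]],"turn":[[0,0,0],[0,0,0],[0,0,0],[0,0,0],[0,0,0]],"jaw":[1,1,1,1,1]}'|grep -E 'gap|wrist'
python3 -m handwheel '{"travel":[[0,0,-0.06],[0,0,-0.2],[0,0,-0.35],[0,0,-0.5],[0,0,-0.55]],"turn":[[0,0,0],[0,0,0],[0,0,0],[0,0,0],[0,0,0]],"jaw":[1,1,1,1,1]}'|grep -E 'pos|gap'
python3 -m handwheel '{"travel":[[0.1,0.05,0],[0.3,0.15,0],[0.5,0.25,0],[0.7,0.35,0],[0.85,0.4,0]],"turn":[[0,0,0],[0,0,0],[0,0,0],[0,0,0],[0,0,0]],"jaw":[1,1,1,1,1]}'|grep -E 'pos|wrist'
python3 -m handwheel '{"travel":[[0,0,0],[0,0,0],[0,0,0],[0,0,0],[0,0,0]],"turn":[[0,0,0],[0,0,0],[0,0,0],[0,0,0],[0,0,0]],"jaw":[1,1,1,1,1]}'|grep -E 'pos|wrist'
python3 chk.py; python3 bar.py
python3 - <<'E'
from h import *
a=cam("top")["color"][115:300,210:400,::-1]*1.8
cv2.imwrite("pics/t7.png",cv2.resize(np.clip(a,0,255).astype(np.uint8),None,fx=3.2,fy=3.2,interpolation=2))
E
```

```text
wrist_force: [0.6, 0.4, 0.4]
finger_gap: 0.946
tcp_pos: [515.4, 103.3, 185.4]
finger_gap: 0.994
tcp_pos: [377.6, 234.9, 181.3]
wrist_force: [0.5, -0.0, -0.0]
tcp_pos: [379.8, 233.1, 181.2]
wrist_force: [-0.1, 0.9, 1.1]
[379.774 233.112 181.196] 161.12504097841466 [ 16.258  14.228  94.855  -0.007  70.918 -54.865] 34.2667
L [-0.801  0.562  0.556] 0.6739579918465447
R [-0.845 -0.391  0.556] 0.6631246585132113
scene L [548.697 294.445] [-19.003   6.745] 160.45654481500264
scene F [461.562 219.827] [-20.438   6.227] 163.053877446364
scene R [493.786 109.353] [-20.514   4.953] 166.42567071185994
top L [548.519 294.914] [-19.181   7.214] 159.38708414449627
top R [494.609 111.644] [-19.691   7.244] 159.80094851853127
top F [461.583 220.859] [-20.417   7.259] 160.4264104065463
F 76 87 [-35.44538878   9.88225823   0.        ] 164.42140407008006
L 67 100 [-33.73872011  10.44948415   0.        ] 162.79131318048718
R 65 113 [-33.26577426   8.24423059   0.        ] 166.08087693606157
```

View pics/t7.png

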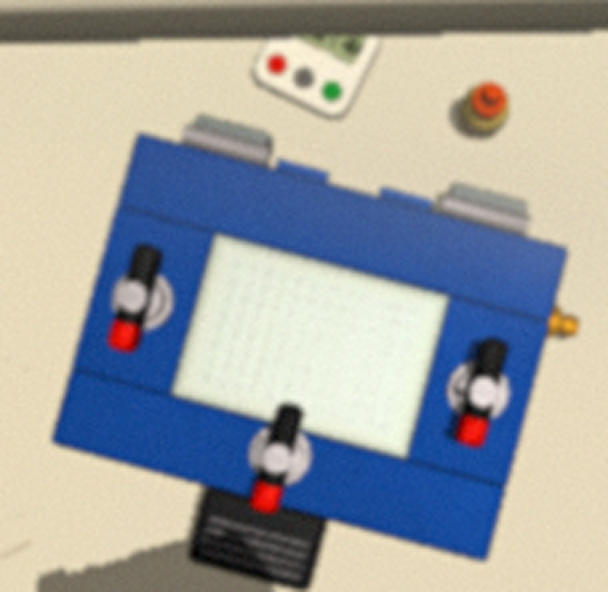

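All three bars are parallel (about 15° in the crop) with their red ends to the front at (123,340), (266,500) and (470,437). The timer and bottle haven't moved. Handing in.

```bash
python3 -c "
from rig import arm
print(arm.finish_job())"
```

```text
the job is handed in; nothing more can be done
None
```

I handed the job in, with no verdict returned: the lid is shut; the front, left and right bolts were turned home in that order and in the last picture agree within about 2°; the left bolt had to be re-gripped after kicking back about 5°; the timer and bottle are where they were.

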